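# Push the roll basket home into the corner of the bread counter

## Robot

A 7-joint arm with a two-finger parallel gripper is mounted at the origin on the work surface. World frame = base frame: x ahead of the robot, y to its left, z up, the work surface at z = 0. Lengths are in mm, angles in rad, forces in N, time in s.
With the tool pointing down it reaches from about 400 to 900 mm from the base axis. Payload 5.6 kg.
Tool frame: the origin (TCP) lies at the very end of the fingers, on their centre line; the grasp point (between the pads) lies 19 mm behind it (arm.hold_point_z is the distance from the TCP to the grasp point, in mm); z points along the fingers, y is the line along which they close (so a half turn about z gives the same grasp; the last joint's range is limited). The gripper opens to 92 mm and grips with 3 to 60 N. Pads are 20 mm wide; open, the fingers measure 128 mm over their backs; the gripper's body (75 mm by 189 mm) begins 69 mm behind the grasp point.
Start: joints at [1.179, 0.468, -0.012, 1.603, 0.006, 1.071, -0.056], TCP at [222.11, -610.881, 214.592] pointing down, gripper open.
Joint ranges: [-2.53, 2.53], [-0.31, 2.02], [-1.57, 1.55], [0.28, 2.44], [-1.29, 4.43], [0.15, 1.84], [-2.92, 2.92]. Speed limits (rad/s): [2.57, 2.57, 3.14, 3.14, 3.14, 3.14, 3.14].

## Interface

Orientations are given as a unit quaternion [w, x, y, z].
In Python, from rig import arm, viewer gives the robot as it stands.
- The arm moves only by the shell command python3 -m pendant 'ROWS' [OPENING] [FORCE]. ROWS is JSON, a list of rows, each an object of numbers: "tx", "ty", "tz": the shift along the tool's x, y, z in mm; "spin": the turn about the tool's z in degrees. In form: [{"tx": .., "ty": .., "tz": .., "spin": ..}, ...]. A call has 1 to 8 rows; each row is the pose to reach, as a shift and turn from the pose commanded when the call began, along the tool's axes at that moment; what a row does not reach only later rows make up. A row lasts 1/8 s, in which the tool goes at most 62.5 mm and 10.7 degrees, less where a joint would pass 70% of its speed; a pose out of reach is approached as far as the arm can. A call with a gripper value outside its range is refused whole. OPENING is the opening, from -1 (shut) to 1 (fully open), set as the call begins (- or left out, the last holds). The fingers move at their own pace and stop on an object; FORCE is the grip in N (left out, the last holds). Time passes only in rows, so rows that repeat a pose let the fingers close. It gives the time, the measured TCP pose, the force, the opening and the grip force at its end, in the units of the state.
- arm.get_obs(): the state, without advancing time (a new reading comes with each control period).
- viewer.get_image(name): name is "side" or "top"; returns the picture (420x560x3 uint8, red, green, blue); there is no depth.
- viewer.get_calibration(name): a dict with "fov_y" (degrees; the focal length in pixels is half the picture's height over the tangent of half this angle, whatever the lens; pixels are square), "cx", "cy" (the principal point, pixels), "R" (3x3) and "t" (3): a world point X has camera coordinates R X + t. Camera axes: x right, y down, z forward; pixel columns grow to the right and rows downward; lengths in mm; the calibration is good to about 2 mm. A picture is of the moment at which its call begins. get_calibration takes no time and is no camera call.
- arm.hand_in(): hands the job in; it is judged then, once.
The state is a dict: "t": time; "joint_positions": joint angles; "qvel": joint speeds; "joint_efforts": joint torques, N m; "tool_pos": TCP position; "tool_rot": TCP orientation; "ft_force": force on the tool from outside, world axes, zero at the start; "torque": the same for the moment, N m; "width": opening from 0.0 (shut) to 1.0 (fully open); "grip_force": force on a finger pad.
Only numpy, scipy, OpenCV 4.12 (cv2) and the standard library are available. Lean on these libraries where they do the work, as an engineer would, in place of code of your own. Each camera call takes 0.05 s, during which the arm holds its last target. There are 200 camera calls.

## Task

A guest has left the basket of rolls out of place on the bread counter. Push it along the counter, without lifting or tipping it, home into the corner between the long log rail and the short end log: its long back side flush against the rail and its end against the side of the end log. Do not touch the rolls, do not shove the basket at speed, and leave the jam pot, the loaf, the spoon and the honey jar where they are.

Things in the scene. Friction and masses are not known exactly. Their poses are not given: they have to be found in the camera images.
- basket: the thing to push: rectangular wicker basket of rolls, loose, 0.5 to 0.9 kg; 120 mm along its own x, 160 mm along its own y, upright walls 50 mm high, 8 mm thick. Origin: centre of its underside. Its +x long side is the back that goes to the rail; it starts turned up to 0.35 rad, 35 to 110 mm clear of the rail. Home: centre 85 mm from the rail's axis, 105 mm from the end log's axis
- rolls: the six bread rolls fixed in the basket, reaching from below the rim to 66 mm above the counter, inside the walls. Same origin as the basket. Not to be touched
- rail: fixed straight log lying on the counter beyond the basket, 620 mm long, 50 mm diameter. Origin: on the counter under the middle of its axis; its own y runs along the log, its own x points away from the robot side, so the basket lies on its -x side
- end_log: fixed short log lying at right angles to the rail, its far end at the rail, 140 mm long, 50 mm diameter; near the left or the right end of the rail, 250 mm from its middle. Origin: on the counter under the middle of its axis; its own x runs along it, parallel to the rail's x. The corner meant is on its side that faces the rail's middle
- jam_pot: bystander: loose round white lidded stoneware pot, 76 mm diameter, 60 mm high, on the counter by the rail, 250 mm from the rail's middle on the side away from the end log. Origin: centre of its underside
- boule: bystander: loose round brown loaf, 136 mm diameter, 72 mm high. Origin: centre of its underside
- spoon: bystander: loose wooden spoon 240 mm long lying on the counter along its own x. Origin: on its underside near the middle
- honey: bystander: loose honey jar, 60 mm diameter, 70 mm high, standing behind the rail. Origin: centre of its underside
Not all that is in view belongs to the job. There is more than one size of the end_log; the one meant has the size given above.

How it is judged (in metres and radians):
At the end, for the whole second after the job is handed in: the basket stands flat and at rest on the counter in the corner: its back within 5 mm of touching the rail and parallel to it within 0.05 rad, its end within 5 mm of touching the inner side of the end log (x of basket in the frame of rail between -0.09 and -0.08 m and y of basket in the frame of end_log between -0.11 and 0.11 m and y of basket in the frame of rail between -0.2 and 0.2 m and angle between the x axis of basket and the x axis of rail, either way round below 0.05 rad and angle between basket's own z axis and vertical below 0.05 rad and height (world z) of basket below 0.005 m and linear speed of basket below 0.01 m/s).
It fails at once if the basket is lifted off the counter (over 12 mm) (height (world z) of basket above 0.012 m).
It fails at once if the basket is tipped (over 0.15 rad) (angle between basket's own z axis and vertical above 0.15 rad).
It fails at once if the robot touches the rolls (contact force between any of the fingers, the arm and rolls above 0.5 N).
It fails at once if the basket is shoved at speed (over 0.4 m/s) (linear speed of basket above 0.4 m/s).
It fails at once if a bystander is moved (over 20 mm) (distance of any of jam_pot, boule, spoon, honey from where it was at the start of the episode above 0.02 m).
It also fails if it takes over 64 s, if anything falls off the work surface, if the arm or the gripper's body presses on something with over 40 N, if the wrist force passes 120 N, or if a joint passes its speed limit or range.

## Working session

There is one attempt and no reset: what is moved stays moved. The work goes in short steps, Python scripts to look and compute and a shell command to move; the robot and the scene stay as the last step left them, time stands still between calls to the robot, and variables do not carry over. Pictures are saved under pics/ and viewed, at most 10 in all, crops included, and the job is handed in when it is done.

```bash
mkdir -p pics
python3 - <<'E'
from rig import arm, viewer
import cv2
for n in("top","side"):
    cv2.imwrite(f"pics/{n}0.png",cv2.resize(viewer.get_image(n)[:,:,::-1],(800,600),interpolation=cv2.INTER_CUBIC))
    print(viewer.get_calibration(n))
o=arm.get_obs();print(o["t"],o["tool_pos"],o["tool_rot"],o["width"])
E
```

```text
{'fov_y': 42.900970943612435, 'cx': 285.5146282251064, 'cy': 208.42964181679093, 'R': array([[-0.01924922, -0.99974853, -0.01150382],
       [-0.98009911,  0.02114208, -0.19737968],
       [ 0.19757326,  0.00747548, -0.98025962]]), 't': array([  37.90896259,  516.49682146, 1510.65717399])}
{'fov_y': 46.58781548196981, 'cx': 278.7248219666261, 'cy': 202.65672028677318, 'R': array([[-0.96201307, -0.27283722,  0.00952391],
       [-0.21459848,  0.73418039, -0.644148  ],
       [ 0.16875528, -0.62172262, -0.76484158]]), 't': array([ 521.82902567,  132.69713655, 1409.7015783 ])}
0.1 [ 221.92158596 -610.39046733  213.76081042] [-7.63944579e-04  9.84834350e-01  1.73495500e-01 -1.74542616e-04] 0.9971754541705713
```

View pics/top0.png

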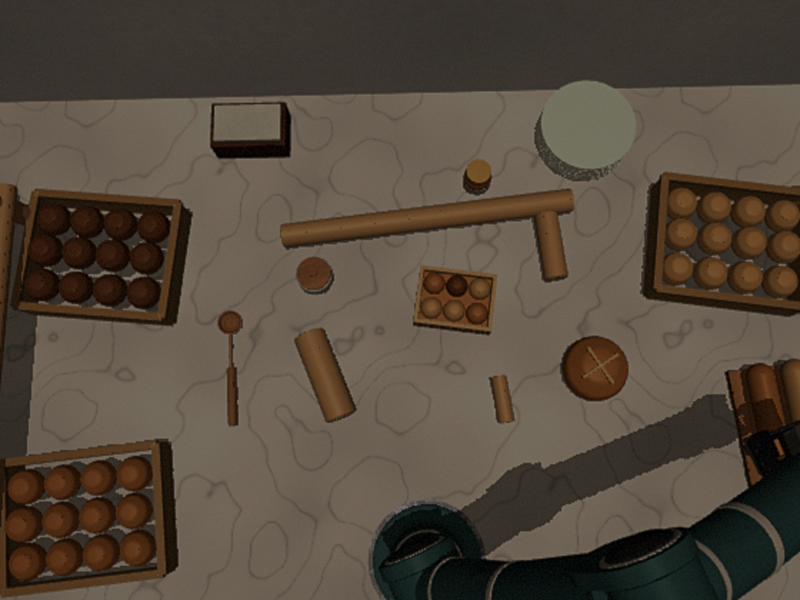

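View pics/side0.png

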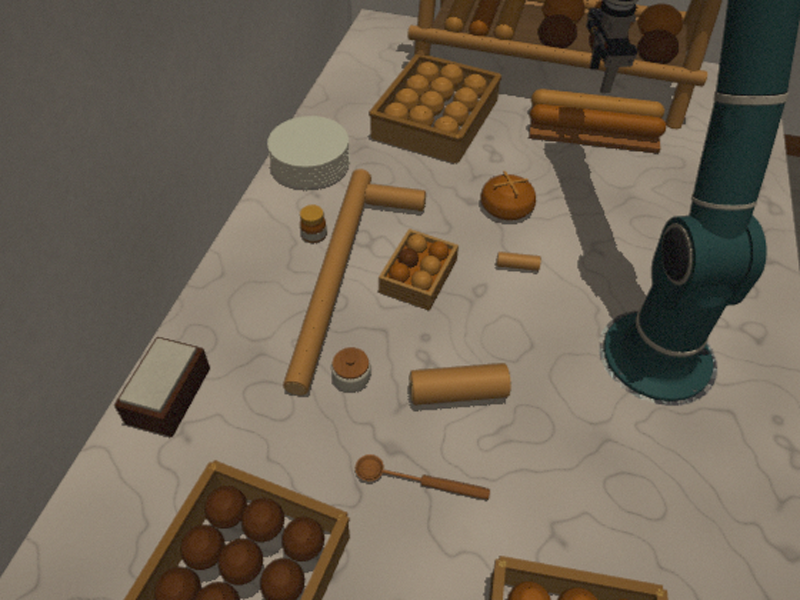

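The top view shows these at 800x600 pixels:
- Basket at (455,300); the big 12-roll trays are not candidates.
- Rail running from (283,236) to (573,200).
- End log candidates: (552,245), which touches the rail; (325,375), a thicker loose log; (502,399), a small one. I choose (552,245) because its far end is at the rail.
- Jam pot (314,274), boule (596,368), spoon (232,370), honey (478,176).

I'll check the choice in close crops.

Run:
```python
import cv2
a=cv2.imread("pics/top0.png");b=cv2.imread("pics/side0.png")
# crops of the 800x600 pictures: top x270-590,y180-360 ; side x270-550,y160-400
cv2.imwrite("pics/topc.png",cv2.convertScaleAbs(cv2.resize(a[170:350,270:590],None,fx=2.5,fy=2.5,interpolation=cv2.INTER_CUBIC),alpha=1.5))
cv2.imwrite("pics/sidec.png",cv2.convertScaleAbs(cv2.resize(b[160:400,270:550],None,fx=2.5,fy=2.5,interpolation=cv2.INTER_CUBIC),alpha=1.5))
```

```text
(no output)
```

View pics/topc.png

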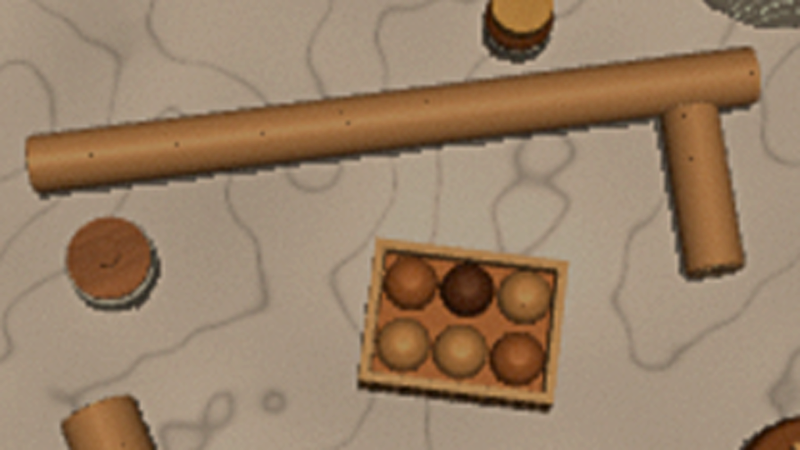

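View pics/sidec.png

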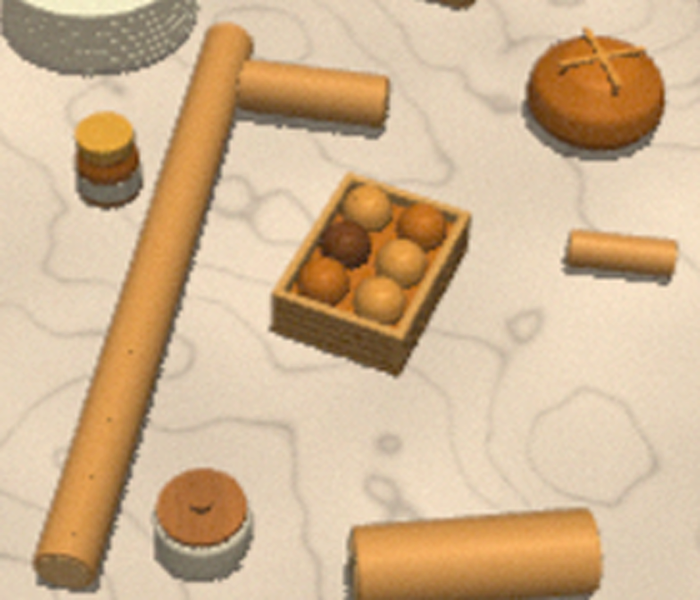

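The crops confirm the choice. Basket rim corners are clear in both views, and the end log butts against the rail's right (-y) end. Next I'll triangulate.

```bash
cat > h.py <<'E'
import numpy as np
from rig import viewer
from scipy.optimize import least_squares
S=0.7
CR={"top":(270,170),"side":(270,160)}
def ray(n,p,full=False):
    c=viewer.get_calibration(n)
    u=np.array(p,float)
    if not full: u=u/2.5+np.array(CR[n])
    u=(u+.5)*S-.5
    f=210/np.tan(np.radians(c["fov_y"]/2))
    R=np.array(c["R"]);t=np.array(c["t"])
    d=R.T@np.array([(u[0]-c["cx"])/f,(u[1]-c["cy"])/f,1]);return -R.T@t,d/np.linalg.norm(d)
def onz(n,p,z,full=False):
    o,d=ray(n,p,full);return o+d*(z-o[2])/d[2]
def tri(p,q,full=False):
    A=0;b=0;rs=[ray("top",p,full),ray("side",q,full)]
    for o,d in rs:
        M=np.eye(3)-np.outer(d,d);A=A+M;b=b+M@o
    X=np.linalg.solve(A,b);return X,np.linalg.norm((np.eye(3)-np.outer(d,d))@(X-o))
def axis(pts,th0,p0,r=25):
    """pts: (view,pixel); fit a cylinder axis at z=r: point p0+s*normal, heading th"""
    rs=[ray(n,p) for n,p in pts]
    def f(v):
        a=np.array([np.cos(v[1]),np.sin(v[1]),0]);n=np.array([-a[1],a[0],0])
        P=np.array([*p0,r])+v[0]*n;out=[]
        for o,d in rs:
            c=np.cross(a,d);out.append(abs((o-P)@c)/np.linalg.norm(c)-r)
        return out
    s=least_squares(f,[0,th0],x_scale=[1,.01]);return s.x,s.fun
E
python3 - <<'E'
from h import *
np.set_printoptions(precision=1,suppress=True)
T=[(377,239),(567,262),(549,403),(361,380)];Q=[(275,292),(350,175),(470,212),(403,325)]
C=[]
for p,q in zip(T,Q):
    X,e=tri(p,q);C.append(X);print("rim",X,e,onz("top",p,50),onz("side",q,50))
C=np.array(C)
print("centre",C.mean(0),"sides",[np.linalg.norm(C[i]-C[i-1]) for i in range(4)])
e=(C[0]+C[1]-C[2]-C[3]);print("yaw x",np.arctan2(e[1],e[0]))
L=onz("top",(35,165),25);Rr=onz("top",(755,76),25);print("rail ends",L,Rr,np.linalg.norm(L-Rr))
th=np.arctan2(*(L-Rr)[[1,0]]);m=(L+Rr)[:2]/2
v,f=axis([("top",(28,137)),("top",(750,48)),("top",(40,192)),("top",(660,120)),("side",(210,30)),("side",(37,555)),("side",(100,575)),("side",(235,120))],th,m)
print("rail",m+v[0]*np.array([-np.sin(v[1]),np.cos(v[1])]),v,th,f)
a=onz("top",(691,110),25);b=onz("top",(715,268),25);print(a,b,np.linalg.norm(a-b))
t2=np.arctan2(*(a-b)[[1,0]]);m2=(a+b)[:2]/2
w,f=axis([("top",(666,120)),("top",(686,272)),("top",(716,105)),("top",(743,265)),("side",(250,62)),("side",(388,78)),("side",(240,108)),("side",(383,130))],t2,m2)
M2=m2+w[0]*np.array([-np.sin(w[1]),np.cos(w[1])])
print("end",M2,w,t2,f)
x=np.array([np.sin(v[1]),-np.cos(v[1])]);x*=np.sign(x[0]);y=np.array([-x[1],x[0]])
print("along rail from mid",(M2-m)@y, "end log out",(M2-m)@x)
for n,p,z in [("jam",(314,270),60),("boule",(596,366),40),("honey",(479,170),70),("spoonhead",(230,322),10),("spoonend",(233,424),8),("smalllog",(502,399),15),("biglog",(325,375),30)]:
    print(n,onz("top",p,z,True))
E
```

```text
rim [583.7  -0.1  53.9] 0.4615156585616116 [585.1  -0.2  50. ] [584.3  -3.3  50. ]
rim [ 561.2 -156.1   49.7] 1.0699150237567008 [ 562.2 -156.1   50. ] [ 560.  -155.6   50. ]
rim [ 445.1 -136.1   55.1] 0.6784320343133348 [ 445.2 -136.6   50. ] [ 446.5 -141.1   50. ]
rim [466.7  15.5  66.2] 2.0975238002995105 [467.3  15.5  50. ] [471.5   1.7  50. ]
centre [514.2 -69.2  56.2] sides [np.float64(118.66540726970582), np.float64(157.6572376582779), np.float64(117.91831857566022), np.float64(153.5214651701486)]
yaw x -0.15187020372983215
rail ends [662.2 288.1  25. ] [ 727.1 -325.8   25. ] 617.3206048506297
rail [693.8 -18.9] [0.9 1.7] 1.6760514354131086 [-0.7  0.6 -2.   0.8 -0.4 -0.6  0.7 -0.7]
[ 698.1 -269.7   25. ] [ 560.1 -282.2   25. ] 138.57806283832835
end [ 629.1 -275.3] [0.6 0.1] 0.08989404342016373 [-3.6 -1.5 -3.3 -1.4 -2.9 -0.5 -2.4 -0.2]
along rail from mid -248.38564559423335 end log out -91.61778405340847
jam [578.2 219.3  60. ]
boule [ 371.2 -349.3   40. ]
honey [ 783.1 -126.2   70. ]
spoonhead [482.3 401.6  10. ]
spoonend [271.2 390.3   8. ]
smalllog [ 310.4 -159.7   15. ]
biglog [365.2 199.8  30. ]
```

Estimated layout:
- **Rail:** mid (694,-18), x-yaw 0.105.
- **Basket:** about (515,-69), yaw -0.15.
- **Goal:** about (625,-171).

Sizes check out: the basket sides measure 118 by about 156, the rail 617 and the end log 139. My plan is to push +x with both open fingers, which also squares the basket, then push along the rail towards -y.

```bash
python3 -m pendant '[{"tx":36,"ty":-42,"spin":1.75},{"tx":72,"ty":-84,"spin":3.5},{"tx":108,"ty":-126,"spin":5.25},{"tx":143,"ty":-168,"spin":7},{"tx":179,"ty":-210,"spin":8.75},{"tx":215,"ty":-252,"spin":10.5},{"tx":251,"ty":-294,"spin":12.25},{"tx":287,"ty":-336,"spin":14}]' 1
cat >> h.py <<'E'
RM=np.array([694,-18.]);RY=0.105
def rf(p):
    d=np.array(p[:2])-RM;c,s=np.cos(RY),np.sin(RY);return np.array([c*d[0]+s*d[1],-s*d[0]+c*d[1]])
def st():
    from rig import arm
    o=arm.get_obs();q=o["tool_rot"]
    print(round(o["t"],2),"rail-frame",rf(o["tool_pos"]).round(1),"z",round(o["tool_pos"][2],1),"yaw-rail deg",round(np.degrees(2*np.arctan2(q[2],q[1])-RY),2),"F",np.round(o["ft_force"],1))
E
python3 -c "from h import *;st()"
```

```text
0.1 rail-frame [-531.6 -539.7] z 213.8 yaw-rail deg 13.97 F [ 0.4 -0.1  0.2]invalid input at $[0]: expected keys tx, ty, tz, spin
```

```bash
python3 -m pendant '[{"tx":36,"ty":-42,"tz":0,"spin":1.75},{"tx":72,"ty":-84,"tz":0,"spin":3.5},{"tx":108,"ty":-126,"tz":0,"spin":5.25},{"tx":143,"ty":-168,"tz":0,"spin":7},{"tx":179,"ty":-210,"tz":0,"spin":8.75},{"tx":215,"ty":-252,"tz":0,"spin":10.5},{"tx":251,"ty":-294,"tz":0,"spin":12.25},{"tx":287,"ty":-336,"tz":0,"spin":14}]' 1
python3 -c "from h import *;st()"
```

```text
t: 1.1
tool_pos: [377.3, -195.3, 214.6]
tool_rot: [0.0, 0.999, 0.052, 0.0]
ft_force: [0.8, -0.1, 0.2]
width: 0.999
grip_force: 0.0
1.1 rail-frame [-333.6 -143.1] z 214.6 yaw-rail deg -0.1 F [ 0.8 -0.1  0.2]
```

```bash
python3 -m pendant '[{"tx":23,"ty":-49,"tz":0,"spin":0},{"tx":47,"ty":-98,"tz":0,"spin":0},{"tx":47,"ty":-98,"tz":50,"spin":0},{"tx":47,"ty":-98,"tz":100,"spin":0},{"tx":47,"ty":-98,"tz":145,"spin":0},{"tx":47,"ty":-98,"tz":180,"spin":0},{"tx":47,"ty":-98,"tz":200,"spin":0},{"tx":47,"ty":-98,"tz":200,"spin":0}]' 1
python3 -c "from h import *;st()"
```

```text
t: 2.1
tool_pos: [412.2, -94.3, 13.3]
tool_rot: [-0.001, 0.999, 0.052, -0.002]
ft_force: [1.0, -0.2, 0.2]
width: 1.001
grip_force: 0.0
2.1 rail-frame [-288.3  -46.3] z 13.3 yaw-rail deg -0.02 F [ 1.  -0.2  0.2]
```

```bash
python3 -m pendant '[{"tx":10,"ty":0,"tz":0,"spin":0},{"tx":20,"ty":0,"tz":0,"spin":0},{"tx":30,"ty":0,"tz":0,"spin":0},{"tx":40,"ty":0,"tz":0,"spin":0},{"tx":50,"ty":0,"tz":0,"spin":0},{"tx":60,"ty":0,"tz":0,"spin":0},{"tx":70,"ty":0,"tz":0,"spin":0},{"tx":80,"ty":0,"tz":0,"spin":0}]' 1
python3 - <<'E'
from h import *;st()
import cv2
cv2.imwrite("pics/top1.png",cv2.convertScaleAbs(cv2.resize(viewer.get_image("top")[112:280,180:420,::-1],(800,560),interpolation=cv2.INTER_CUBIC),alpha=1.5))
E
```

```text
t: 3.1
tool_pos: [492.4, -85.7, 14.4]
tool_rot: [-0.0, 0.999, 0.053, -0.001]
ft_force: [-6.0, -0.6, 5.0]
width: 1.006
grip_force: 3.4
3.1 rail-frame [-207.6  -46.2] z 14.4 yaw-rail deg 0.06 F [-6.  -0.6  5. ]
```

View pics/top1.png

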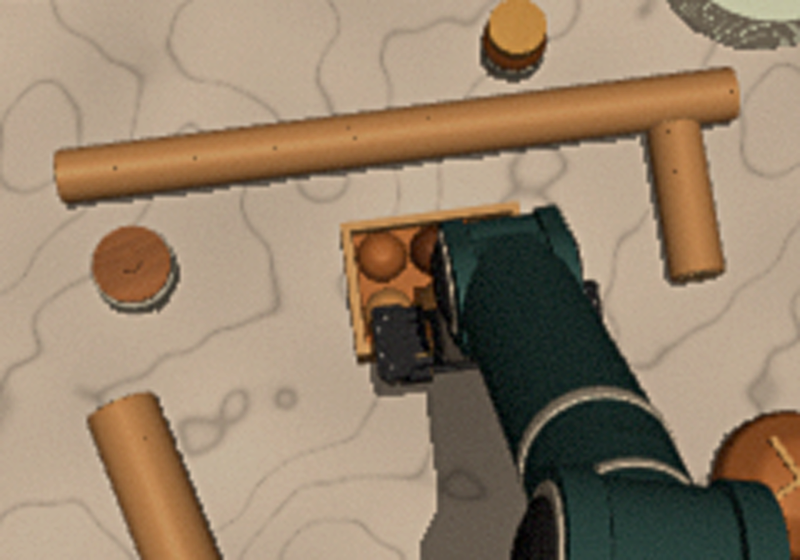

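The basket is square to the rail and about 50 mm clear of it: back edge at (345,225)-(518,206), rail lower edge just above. I'll push on, slowing near contact.

```bash
python3 -m pendant '[{"tx":9,"ty":0,"tz":0,"spin":0},{"tx":18,"ty":0,"tz":0,"spin":0},{"tx":27,"ty":0,"tz":0,"spin":0},{"tx":34,"ty":0,"tz":0,"spin":0},{"tx":40,"ty":0,"tz":0,"spin":0},{"tx":43,"ty":0,"tz":0,"spin":0},{"tx":45,"ty":0,"tz":0,"spin":0},{"tx":45,"ty":0,"tz":0,"spin":0}]' 1
python3 -c "from h import *;st()"
python3 -m pendant '[{"tx":2,"ty":0,"tz":0,"spin":0},{"tx":3,"ty":0,"tz":0,"spin":0},{"tx":4,"ty":0,"tz":0,"spin":0},{"tx":4,"ty":0,"tz":0,"spin":0}]' 1
python3 -c "from h import *;st()"
```

```text
t: 4.15
tool_pos: [538.2, -81.7, 14.6]
tool_rot: [0.0, 0.999, 0.052, 0.0]
ft_force: [-1.7, 0.8, -1.6]
width: 0.999
grip_force: 1.0
4.15 rail-frame [-161.6  -47. ] z 14.6 yaw-rail deg -0.04 F [-1.7  0.8 -1.6]
t: 4.65
tool_pos: [542.0, -81.3, 14.6]
tool_rot: [0.0, 0.999, 0.052, 0.0]
ft_force: [-2.8, -1.3, 0.0]
width: 0.999
grip_force: 1.7
4.65 rail-frame [-157.8  -47. ] z 14.6 yaw-rail deg -0.04 F [-2.8 -1.3  0. ]
```

```bash
python3 -m pendant '[{"tx":-12,"ty":0,"tz":0,"spin":0},{"tx":-25,"ty":0,"tz":-10,"spin":0},{"tx":-25,"ty":0,"tz":-60,"spin":0},{"tx":-25,"ty":0,"tz":-110,"spin":0},{"tx":-10,"ty":-45,"tz":-110,"spin":0},{"tx":20,"ty":-90,"tz":-110,"spin":0},{"tx":50,"ty":-135,"tz":-110,"spin":0},{"tx":70,"ty":-162,"tz":-110,"spin":0}]' 1
python3 - <<'E'
from h import *;st()
from rig import arm;print(np.round(arm.get_obs()["joint_positions"],2))
import cv2
im=viewer.get_image("top")
cv2.imwrite("pics/top2.png",cv2.convertScaleAbs(cv2.resize(im[112:280,180:420,::-1],(800,560),interpolation=cv2.INTER_CUBIC),alpha=1.5))
E
```

```text
t: 5.65
tool_pos: [595.3, 90.2, 125.9]
tool_rot: [-0.001, 0.999, 0.053, 0.001]
ft_force: [-0.3, 0.4, -0.1]
width: 0.999
grip_force: 0.0
5.65 rail-frame [-86.8 118. ] z 125.9 yaw-rail deg 0.11 F [-0.3  0.4 -0.1]
[ 0.05  0.52 -0.34  1.78  0.22  0.88 -1.85]
```

View pics/top2.png

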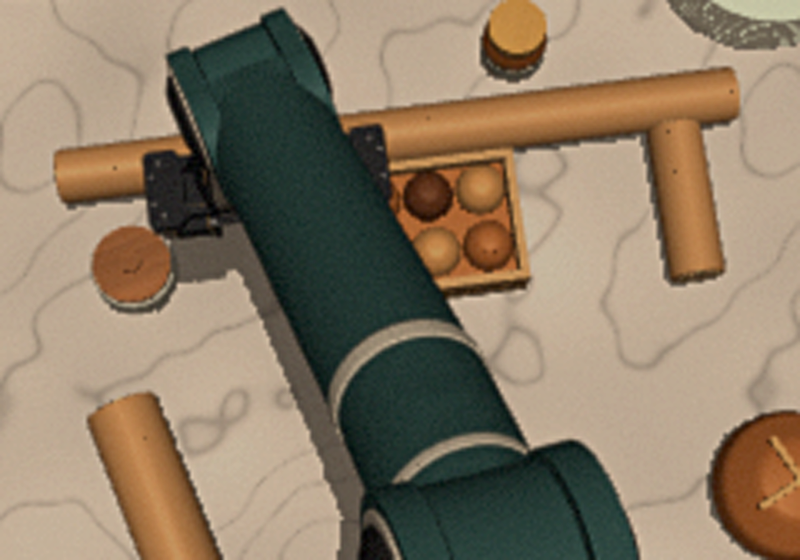

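```bash
python3 -m pendant '[{"tx":0,"ty":0,"tz":0,"spin":-10},{"tx":0,"ty":0,"tz":0,"spin":-20},{"tx":0,"ty":0,"tz":0,"spin":-30},{"tx":0,"ty":0,"tz":0,"spin":-40},{"tx":0,"ty":0,"tz":0,"spin":-50},{"tx":0,"ty":0,"tz":0,"spin":-60},{"tx":0,"ty":0,"tz":0,"spin":-70},{"tx":0,"ty":0,"tz":0,"spin":-80}]' 0
python3 - <<'E'
from h import *;st()
for p in [(513,150),(529,287)]:
    q=(np.array([180,112])+(np.array(p)+.5)*.3)/.7
    print(rf(onz("top",q-.5,50,True)))
E
```

```text
t: 6.7
tool_pos: [594.5, 86.6, 125.5]
tool_rot: [0.001, 0.73, 0.684, 0.0]
ft_force: [0.5, -0.3, -0.4]
width: 0.501
grip_force: 0.0
6.7 rail-frame [-88.  114.5] z 125.5 yaw-rail deg 80.28 F [ 0.5 -0.3 -0.4]
[-32.5827259  -97.96890846]
[-158.61582813  -94.16904603]
```

```bash
python3 -m pendant '[{"tx":0,"ty":0,"tz":0,"spin":-10},{"tx":0,"ty":0,"tz":40,"spin":-10},{"tx":0,"ty":0,"tz":80,"spin":-10},{"tx":0,"ty":0,"tz":105,"spin":-10},{"tx":0,"ty":0,"tz":111,"spin":-10},{"tx":0,"ty":0,"tz":111,"spin":-10}]'
python3 -c "from h import *;st()"
```

```text
t: 7.45
tool_pos: [594.9, 87.2, 14.4]
tool_rot: [0.0, 0.669, 0.743, 0.0]
ft_force: [0.3, 1.4, 1.1]
width: 0.504
grip_force: 0.0
7.45 rail-frame [-87.5 115. ] z 14.4 yaw-rail deg 89.96 F [0.3 1.4 1.1]
```

```bash
python3 -m pendant '[{"tx":-12,"ty":0,"tz":0,"spin":0},{"tx":-24,"ty":0,"tz":0,"spin":0},{"tx":-35,"ty":0,"tz":0,"spin":0},{"tx":-45,"ty":0,"tz":0,"spin":0},{"tx":-55,"ty":0,"tz":0,"spin":0},{"tx":-65,"ty":0,"tz":0,"spin":0},{"tx":-75,"ty":0,"tz":0,"spin":0},{"tx":-85,"ty":0,"tz":0,"spin":0}]'
python3 -c "from h import *;st()"
python3 -m pendant '[{"tx":-10,"ty":0,"tz":0,"spin":0},{"tx":-20,"ty":0,"tz":0,"spin":0},{"tx":-30,"ty":0,"tz":0,"spin":0},{"tx":-40,"ty":0,"tz":0,"spin":0},{"tx":-50,"ty":0,"tz":0,"spin":0},{"tx":-60,"ty":0,"tz":0,"spin":0},{"tx":-67,"ty":0,"tz":0,"spin":0},{"tx":-70,"ty":0,"tz":0,"spin":0}]'
python3 -c "from h import *;st()"
```

```text
t: 8.45
tool_pos: [603.7, 3.0, 13.8]
tool_rot: [-0.0, 0.669, 0.743, 0.001]
ft_force: [-0.4, 4.7, 2.5]
width: 0.498
grip_force: 2.6
8.45 rail-frame [-87.6  30.4] z 13.8 yaw-rail deg 90.01 F [-0.4  4.7  2.5]
t: 9.45
tool_pos: [610.9, -66.8, 13.8]
tool_rot: [-0.0, 0.669, 0.743, 0.0]
ft_force: [-1.1, 5.0, 3.5]
width: 0.498
grip_force: 2.9
9.45 rail-frame [-87.8 -39.8] z 13.8 yaw-rail deg 89.96 F [-1.1  5.   3.5]
```

Expected contact with the end log is near y = -55 to -53 in the rail frame, so I'll creep in and watch the force.

```bash
python3 -m pendant '[{"tx":-3,"ty":0,"tz":0,"spin":0},{"tx":-6,"ty":0,"tz":0,"spin":0},{"tx":-8,"ty":0,"tz":0,"spin":0},{"tx":-10,"ty":0,"tz":0,"spin":0},{"tx":-10,"ty":0,"tz":0,"spin":0}]'
python3 -c "from h import *;st()"
python3 -m pendant '[{"tx":-1,"ty":0,"tz":0,"spin":0},{"tx":-2,"ty":0,"tz":0,"spin":0},{"tx":-3,"ty":0,"tz":0,"spin":0},{"tx":-3,"ty":0,"tz":0,"spin":0}]'
python3 -c "from h import *;st()"
```

```text
t: 10.07
tool_pos: [611.9, -76.4, 13.8]
tool_rot: [-0.0, 0.669, 0.743, 0.0]
ft_force: [-0.2, 5.1, 2.2]
width: 0.501
grip_force: 2.5
10.07 rail-frame [-87.8 -49.5] z 13.8 yaw-rail deg 90.0 F [-0.2  5.1  2.2]
t: 10.58
tool_pos: [612.2, -79.1, 13.8]
tool_rot: [-0.0, 0.669, 0.743, 0.0]
ft_force: [-1.0, 6.3, 2.9]
width: 0.499
grip_force: 2.7
10.57 rail-frame [-87.8 -52.2] z 13.8 yaw-rail deg 90.01 F [-1.   6.3  2.9]
```

```bash
for i in 1 2 3; do :; done
python3 -m pendant '[{"tx":-1,"ty":0,"tz":0,"spin":0},{"tx":-2,"ty":0,"tz":0,"spin":0},{"tx":-2,"ty":0,"tz":0,"spin":0}]'|grep force
python3 -m pendant '[{"tx":-1,"ty":0,"tz":0,"spin":0},{"tx":-2,"ty":0,"tz":0,"spin":0},{"tx":-2,"ty":0,"tz":0,"spin":0}]'|grep force
python3 -c "from h import *;st()"
```

```text
ft_force: [-0.5, 5.0, 3.8]
grip_force: 2.7
ft_force: [-0.2, 8.4, 3.5]
grip_force: 4.4
11.32 rail-frame [-87.8 -54.3] z 13.8 yaw-rail deg 90.06 F [-0.2  8.4  3.5]
```

```bash
python3 -m pendant '[{"tx":-1,"ty":0,"tz":0,"spin":0},{"tx":-2,"ty":0,"tz":0,"spin":0},{"tx":-2,"ty":0,"tz":0,"spin":0}]'|grep force
python3 -c "from h import *;st()"
python3 -m pendant '[{"tx":-1,"ty":0,"tz":0,"spin":0},{"tx":-2,"ty":0,"tz":0,"spin":0},{"tx":-2,"ty":0,"tz":0,"spin":0}]'|grep force
python3 -c "from h import *;st()"
```

```text
ft_force: [-2.1, 11.2, 3.6]
grip_force: 6.1
11.7 rail-frame [-87.8 -54.3] z 13.8 yaw-rail deg 90.11 F [-2.1 11.2  3.6]
ft_force: [-2.0, 15.9, 4.9]
grip_force: 7.8
12.07 rail-frame [-87.8 -54.3] z 13.9 yaw-rail deg 90.16 F [-2.  15.9  4.9]
```

Hard stop reached: the position holds at -54.3 while the force climbs to 16 N, so the end is on the end log. Now I'll go round to the front to press it against the rail.

```bash
python3 -m pendant '[{"tx":20,"ty":0,"tz":0,"spin":0},{"tx":45,"ty":0,"tz":-10,"spin":0},{"tx":45,"ty":0,"tz":-60,"spin":0},{"tx":45,"ty":0,"tz":-110,"spin":0},{"tx":15,"ty":-35,"tz":-110,"spin":10},{"tx":-25,"ty":-70,"tz":-110,"spin":20},{"tx":-60,"ty":-100,"tz":-110,"spin":30},{"tx":-85,"ty":-120,"tz":-110,"spin":40}]' 0.8
python3 -m pendant '[{"tx":0,"ty":0,"tz":0,"spin":10},{"tx":0,"ty":0,"tz":0,"spin":20},{"tx":0,"ty":0,"tz":0,"spin":30},{"tx":0,"ty":0,"tz":0,"spin":40},{"tx":0,"ty":0,"tz":0,"spin":50},{"tx":0,"ty":0,"tz":0,"spin":50}]'
python3 -c "from h import *;st()"
```

```text
t: 13.08
tool_pos: [500.9, -186.9, 124.2]
tool_rot: [0.001, 0.885, 0.466, -0.001]
ft_force: [-0.0, 0.6, 0.2]
width: 0.894
grip_force: 0.0
t: 13.82
tool_pos: [502.5, -184.6, 124.2]
tool_rot: [0.001, 0.999, 0.053, 0.0]
ft_force: [-0.2, -1.2, 0.1]
width: 0.899
grip_force: 0.0
13.82 rail-frame [-207.9 -145.6] z 124.2 yaw-rail deg 0.11 F [-0.2 -1.2  0.1]
```

```bash
python3 -m pendant '[{"tx":0,"ty":0,"tz":50,"spin":0},{"tx":0,"ty":0,"tz":90,"spin":0},{"tx":0,"ty":0,"tz":110,"spin":0},{"tx":10,"ty":0,"tz":110,"spin":0},{"tx":20,"ty":0,"tz":110,"spin":0},{"tx":30,"ty":0,"tz":110,"spin":0},{"tx":40,"ty":0,"tz":110,"spin":0},{"tx":46,"ty":0,"tz":110,"spin":0}]'|grep force
python3 -c "from h import *;st()"
python3 -m pendant '[{"tx":2,"ty":0,"tz":0,"spin":0},{"tx":4,"ty":0,"tz":0,"spin":0},{"tx":6,"ty":0,"tz":0,"spin":0},{"tx":6,"ty":0,"tz":0,"spin":0}]'|grep force
python3 -c "from h import *;st()"
```

```text
ft_force: [0.4, 1.1, -0.4]
grip_force: 0.0
14.82 rail-frame [-160.9 -146. ] z 14.0 yaw-rail deg -0.01 F [ 0.4  1.1 -0.4]
ft_force: [-5.6, 0.1, 3.4]
grip_force: 2.7
15.32 rail-frame [-157.9 -146. ] z 13.3 yaw-rail deg -0.03 F [-5.6  0.1  3.4]
```

```bash
python3 -m pendant '[{"tx":1,"ty":0,"tz":0,"spin":0},{"tx":2,"ty":0,"tz":0,"spin":0},{"tx":2,"ty":0,"tz":0,"spin":0}]'|grep force
python3 -c "from h import *;st()"
python3 -m pendant '[{"tx":1,"ty":0,"tz":0,"spin":0},{"tx":2,"ty":0,"tz":0,"spin":0},{"tx":2,"ty":0,"tz":0,"spin":0}]'|grep force
python3 -c "from h import *;st()"
python3 -m pendant '[{"tx":1,"ty":0,"tz":0,"spin":0},{"tx":2,"ty":0,"tz":0,"spin":0},{"tx":2,"ty":0,"tz":0,"spin":0}]'|grep force
python3 -c "from h import *;st()"
```

```text
ft_force: [-8.2, 0.8, 6.7]
grip_force: 3.9
15.7 rail-frame [-157.  -145.8] z 13.2 yaw-rail deg -0.06 F [-8.2  0.8  6.7]
ft_force: [-6.6, -0.2, 5.1]
grip_force: 3.4
16.07 rail-frame [-154.7 -145.7] z 13.1 yaw-rail deg -0.06 F [-6.6 -0.2  5.1]
ft_force: [-7.4, -0.2, 6.0]
grip_force: 3.5
16.45 rail-frame [-152.7 -145.7] z 13.1 yaw-rail deg -0.06 F [-7.4 -0.2  6. ]
```

```bash
python3 -m pendant '[{"tx":1,"ty":0,"tz":0,"spin":0},{"tx":2,"ty":0,"tz":0,"spin":0},{"tx":2,"ty":0,"tz":0,"spin":0}]'|grep force
python3 -c "from h import *;st()"
python3 -m pendant '[{"tx":1,"ty":0,"tz":0,"spin":0},{"tx":2,"ty":0,"tz":0,"spin":0},{"tx":2,"ty":0,"tz":0,"spin":0}]'|grep force
python3 -c "from h import *;st()"
python3 -m pendant '[{"tx":1,"ty":0,"tz":0,"spin":0},{"tx":2,"ty":0,"tz":0,"spin":0},{"tx":2,"ty":0,"tz":0,"spin":0}]'|grep force
python3 -c "from h import *;st()"
```

```text
ft_force: [-8.2, 0.0, 5.7]
grip_force: 4.0
16.82 rail-frame [-151.1 -145.8] z 13.2 yaw-rail deg -0.07 F [-8.2  0.   5.7]
ft_force: [-12.3, -0.2, 11.2]
grip_force: 6.6
17.2 rail-frame [-151.2 -145.8] z 13.0 yaw-rail deg -0.07 F [-12.3  -0.2  11.2]
ft_force: [-17.6, 0.6, 14.8]
grip_force: 9.2
17.57 rail-frame [-151.2 -145.8] z 12.9 yaw-rail deg -0.09 F [-17.6   0.6  14.8]
```

Hard stop on the rail, at -151.2 with the force rising. I'll retreat clear and check with pictures.

```bash
python3 -m pendant '[{"tx":-15,"ty":0,"tz":0,"spin":0},{"tx":-35,"ty":0,"tz":0,"spin":0},{"tx":-35,"ty":0,"tz":-60,"spin":0},{"tx":-35,"ty":0,"tz":-120,"spin":0},{"tx":-35,"ty":-60,"tz":-170,"spin":0},{"tx":-35,"ty":-120,"tz":-190,"spin":0},{"tx":-35,"ty":-180,"tz":-190,"spin":0},{"tx":-35,"ty":-240,"tz":-190,"spin":0}]'|grep force
python3 -m pendant '[{"tx":0,"ty":-50,"tz":0,"spin":0},{"tx":0,"ty":-100,"tz":0,"spin":0},{"tx":0,"ty":-100,"tz":0,"spin":0}]'|grep force
python3 - <<'E'
from h import *;st()
import cv2
a=viewer.get_image("top");b=viewer.get_image("side")
A=cv2.resize(a[120:210,270:420],None,fx=5,fy=5,interpolation=cv2.INTER_CUBIC)
B=cv2.resize(b[112:232,190:340],None,fx=5,fy=5,interpolation=cv2.INTER_CUBIC)
for n,i in(("top3",A),("side3",B)): cv2.imwrite(f"pics/{n}.png",cv2.convertScaleAbs(i[:,:,::-1],alpha=1.5))
E
```

```text
ft_force: [0.9, 0.9, -0.1]
grip_force: 0.0
ft_force: [0.5, -0.4, -0.3]
grip_force: 0.0
18.95 rail-frame [-179.1  189.4] z 203.9 yaw-rail deg 0.4 F [ 0.5 -0.4 -0.3]
```

View pics/top3.png

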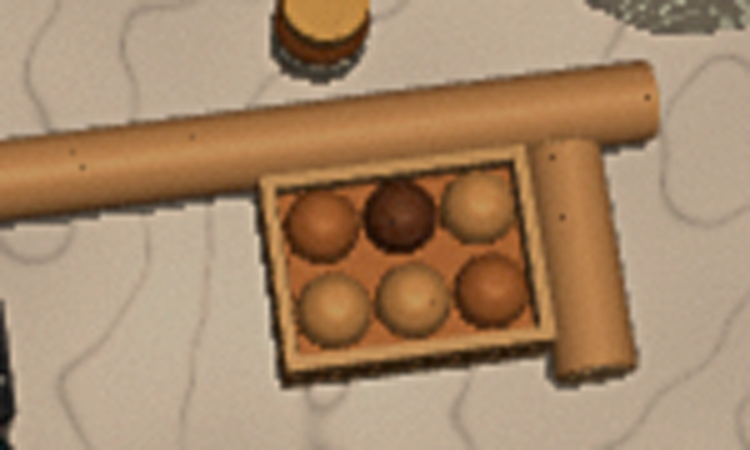

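View pics/side3.png

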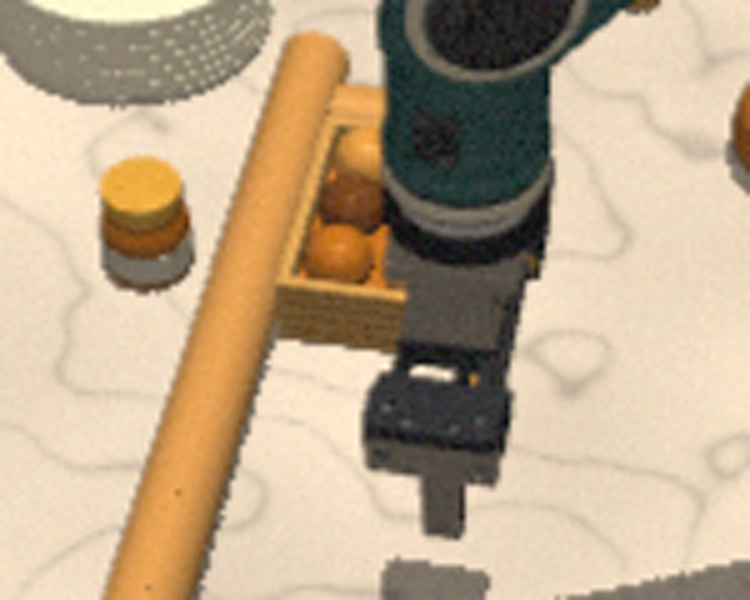

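The basket sits in the corner, in the top crop with its back edge (260,180)-(525,148) parallel to and against the rail. Its end edge (525,148)-(553,338) lies along the end log. Both hard stops were felt, so I'm handing in.

```bash
python3 -c "
from rig import arm
print(arm.hand_in())"
```

```text
the job is handed in; nothing more can be done
None
```

I pushed the basket home into the corner and handed the job in at about 19 s; force and pictures showed it seated against the rail and the end log, but no verdict was returned.

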